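# Find the concealed catch and open the drawer

## Robot

A 6-joint arm with a two-finger parallel gripper is mounted at the origin on a cart in front of the work surface, level with it; the furniture and walls round the work are solid. World frame = base frame: x ahead of the robot, y to its left, z up, the work surface at z = 0. Lengths are in m, angles in degrees, forces in N, time in s.
With the tool pointing down it reaches from about 0.3 to 0.875 m from the base axis. Payload 6.4 kg.
Tool frame: the origin (TCP) lies where the fingers leave the gripper's body, on its centre line; the fingertips stand 73 mm ahead of it and the grasp point (between the pads) lies 54 mm ahead of it; z points along the fingers, y is the line along which they close (so a half turn about z gives the same grasp; the last joint's range is limited). The gripper opens to 85 mm and grips with 20 to 120 N. Pads are 22 mm wide; open, the fingers measure 114 mm over their backs; the gripper's body (76 mm by 85 mm) begins 54 mm behind the grasp point. The pads swing forward as they close: fully open they stand 13 mm farther back than shut.
Start: joints at [-84.987, 10.359, 92.074, -0, 77.567, -11.82], TCP at [0.167, -0.55, 0.304] pointing down, gripper open.
Joint ranges: [-171.53, 171.53], [-51.25, 118.39], [17.06, 147.69], [-65.23, 245.23], [0, 150.52], [-178.68, 178.68]. Speed limits (degrees/s): [147.25, 147.25, 172.46, 180, 180, 180].

## Interface

Orientations are given as a 3x3 rotation matrix whose columns are the frame's x, y, z axes.
In Python, from bench import robot gives the robot as it stands.
- The arm moves only by the tool send_rows, never from a script. Its argument "series" is text: rows parted by semicolons, each of 7 numbers parted by spaces: the shift along the tool's x, y, z in mm, then the turn, a rotation vector about the tool's x, y, z in rad, then the finger opening in mm, from 0 to 85.4. A call has 1 to 10 rows; each row shifts and turns the commanded pose from where the row before left it, along the tool's axes as they then stand; what a row does not reach is not made up. A row lasts 1/10 s, in which the tool goes at most 50 mm and 8.59 degrees, less where a joint would pass 70% of its speed; a pose out of reach is approached as far as the arm can. A call is refused whole if a number of a shift passes 50 or a number of a turn 0.15, either way. A call with a gripper value outside its range is refused whole. The fingers move at their own pace and stop on an object; "squeeze" is the grip in N (left out, the last holds). Time passes only in rows, so rows that do not move let the fingers close. It gives the time, the measured TCP pose, the force, the opening and the grip force at its end, in the units of the state.
- robot.get_obs(): the state, without advancing time (a new reading comes with each control period).
- robot.camera(name): name is "side" or "top" or "wrist"; returns a dict with "color" (420x560x3 uint8, red, green, blue), "fovy" (degrees; the focal length in pixels is half the picture's height over the tangent of half this angle, whatever the lens; pixels are square), "cx", "cy" (the principal point, pixels), "position" and "rotation" of the camera in the world. Camera axes: x right, y down, z forward; pixel columns grow to the right and rows downward; lengths in m; the calibration is good to about 2 mm. A picture is of the moment at which its call begins. There is no depth.
- robot.sign_off(): hands the job in; it is judged then, once.
The state is a dict: "time": time; "joint_pos": joint angles; "dq": joint speeds; "effort": joint torques, N m; "position": TCP position; "orientation": TCP orientation; "wrist_force": force on the tool from outside, world axes, zero at the start; "wrist_torque": the same for the moment, N m; "finger_gap": finger opening in m; "gripper_force": force on a finger pad.
Only numpy, scipy, OpenCV 4.12 (cv2) and the standard library are available. Lean on these libraries where they do the work, as an engineer would, in place of code of your own. Each camera call takes 0.05 s, during which the arm holds its last target. There are 200 camera calls.

## Task

Open the drawer in the left end of the small plywood bit chest, which has no handle. One of the five look-alike tiles in the chest's flat top is its concealed catch: feel across the tiles for the one that gives, press it right down so that the drawer springs ajar, then reach into the gap and push the drawer front outwards with the fingertips until the drawer is fully open. Leave the tape measure, the sanding block and the jar where they stand.

Things in the scene. Friction and masses are not known exactly. Their poses are not given: they have to be found in the camera images.
- chest: Plywood chest fixed to the bench, 100 (x) x 270 (y) x 75 mm (z), with a drawer in its left (+y) end. Origin: centre of its underside, on the bench; z up, x and y as the world's but for a yaw. Five flush wooden tiles in one row along y, inside a narrow rim, make its flat top.
- tile_row (a point): Centre of the chest's top face, 75 mm above the bench; axes as the chest's. The tile centres lie at y = -100, -50, 0, 50, 100 mm from here; each tile is 83 (x) x 49 mm (y). Four are rigid. One, in any place, looks alike but is a spring button: pressed down it gives from 1.5 N, frees the drawer after 4.5 mm, stops after 6 mm at 4 N, and comes up again when released.
- drawer (a joint): How far the drawer is out along the chest's +y, in m: 0 shut and latched, about 0.06 to 0.08 once the catch has freed it and a plunger has pushed it ajar, 0.12 fully open (stop). It slides with about 0.7 N of friction and stays where it is left. The latched drawer cannot be pulled open.
- drawer_front (a point): Middle of the upper inner edge of the drawer's front board, 62 mm above the bench; moves with the drawer. Shut, it is at chest x = 0, y = 135 mm. The board is 100 mm wide (x), 12 mm thick (to +y from here) and reaches from 4 to 62 mm above the bench. Behind it the drawer is 68 mm wide inside, its floor 12 mm above the bench, empty for 60 mm, then drill bits lie in it.
- drawer_mouth (a point): Fixed point on the chest's left end face (chest x = 0, y = 135 mm, 62 mm above the bench). The gap to reach into from above, once the drawer is ajar, lies between here and point drawer_front; the chest top beside it is 75 mm high.
- tape_measure: Yellow tape measure, 37 x 88 x 64 mm, loose on the bench behind the chest; origin at the centre of its underside. To be left alone.
- sanding_block: Brown cork sanding block, 63 x 110 x 35 mm, loose on the bench to the right of the chest; origin at the centre of its underside. To be left alone.
- screw_jar_0: Glass jar with a red lid, 67 mm across, 85 mm tall, loose on the bench behind the chest; origin at the centre of its underside. To be left alone.

How it is judged:
By the outcome, as a careful person would: the job done as asked, in the order asked, and still so for the second after the job is handed in, with the robot touching nothing.
It also fails if it takes over 48 s, if anything falls off the work surface, if the arm or the gripper's body presses on something with over 40 N, if the wrist force passes 120 N, or if a joint passes its speed limit or range.

## Working session

There is one attempt and no reset: what is moved stays moved. The work goes in short steps, Python scripts to look and compute and a tool call to move; the robot and the scene stay as the last step left them, time stands still between calls to the robot, and variables do not carry over. Pictures are saved under pics/ and viewed, at most 10 in all, crops included, and the job is handed in when it is done.

Besides the shell and the picture viewer there is one more tool, called after ">>>" by a JSON object that holds its "method" and its "body", one argument or row to a line. send_rows: Moves the arm, as the interface text tells. Its arguments: {"type":"object","properties":{"series":{"type":"string"},"squeeze":{"type":"number"}},"required":["series"]}

```bash
ls; mkdir -p pics
python3 - <<'E'
from bench import robot
import cv2,numpy as np
for n in ("top","side"):
    c=robot.camera(n); cv2.imwrite(f"pics/{n}0.png",c["color"][:,:,::-1])
    print(n,c["fovy"],c["cx"],c["cy"],np.round(c["position"],4).tolist(),np.round(c["rotation"],4).tolist())
o=robot.get_obs();print(o["time"],o["position"],np.round(o["orientation"],3).tolist(),o["wrist_force"],o["finger_gap"])
E
```

```text
pics
top 50.19404395420778 281.2805660963392 212.03164665540456 [0.3723, 0.0295, 1.0897] [[-0.1007, -0.9717, 0.2138], [-0.9949, 0.0979, -0.0238], [0.0022, -0.2151, -0.9766]]
side 49.50764704342824 271.6159370772017 213.93577347142198 [0.0383, 0.7652, 0.6845] [[-0.8023, -0.3285, 0.4984], [-0.5969, 0.4332, -0.6754], [0.006, -0.8393, -0.5436]]
0.1 [ 0.16648817 -0.54995855  0.30306862] [[0.957, 0.29, -0.0], [0.29, -0.957, 0.002], [0.0, -0.002, -1.0]] [ 0.23269025 -0.53958691  0.42927927] 0.08545408623654026
```

View pics/top0.png

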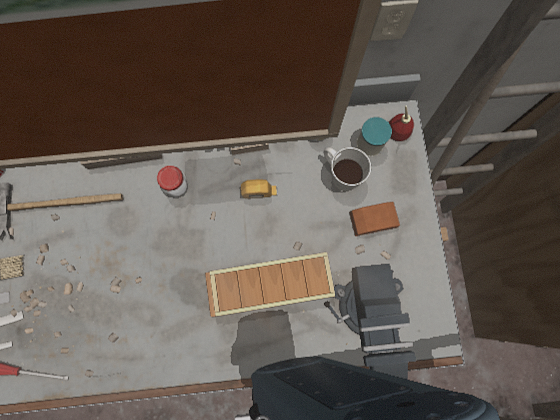

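View pics/side0.png

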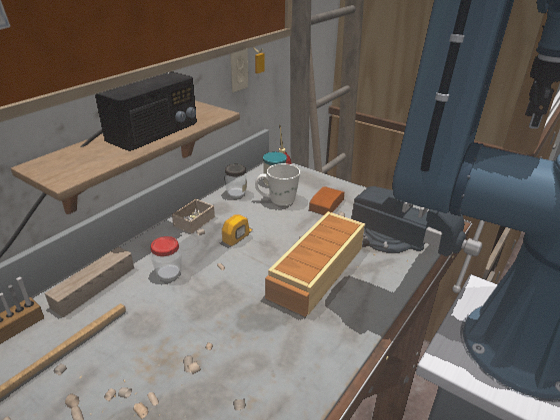

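The top view shows the chest with its top-face corners at about (207,272), (330,254), (335,297) and (213,316), and the drawer end on the image left. The jar is at (171,180), the tape at (257,188), the cork block at (375,218), and a vise stands by the chest's right end at (375,310). The side view shows the chest at (268,265)–(365,220).

```bash
cat > h.py <<'E'
import numpy as np,cv2
from bench import robot
def f(c): return c["color"].shape[0]/2/np.tan(np.radians(c["fovy"])/2)
def ray(c,p):
    d=np.array([(p[0]-c["cx"])/f(c),(p[1]-c["cy"])/f(c),1]); return np.array(c["position"]),np.array(c["rotation"])@d
def plane(c,p,z):
    o,d=ray(c,p); return o+d*(z-o[2])/d[2]
def tri(c1,p1,c2,p2):
    o,d=ray(c1,p1);q,e=ray(c2,p2); s=np.linalg.lstsq(np.c_[d,-e],q-o,rcond=None)[0]
    a,b=o+s[0]*d,q+s[1]*e; return (a+b)/2,np.linalg.norm(a-b)
def proj(c,P):
    v=np.array(c["rotation"]).T@(np.array(P)-c["position"]); return v[:2]/v[2]*f(c)+[c["cx"],c["cy"]]
E
python3 - <<'E'
from h import *
T=robot.camera("top");S=robot.camera("side")
def quad(c,box,name):
    x0,y0,x1,y1=box; hsv=cv2.cvtColor(c["color"],cv2.COLOR_RGB2HSV)
    m=cv2.inRange(hsv,(15,60,150),(32,190,255)); k=np.zeros_like(m);k[y0:y1,x0:x1]=m[y0:y1,x0:x1]
    k=cv2.morphologyEx(k,cv2.MORPH_CLOSE,np.ones((3,3)))
    ct=max(cv2.findContours(k,cv2.RETR_EXTERNAL,cv2.CHAIN_APPROX_NONE)[0],key=lambda q:cv2.boundingRect(q)[2]*cv2.boundingRect(q)[3])
    h=cv2.convexHull(ct); e=0.01
    while len(a:=cv2.approxPolyDP(h,e*cv2.arcLength(h,True),True))>4: e+=.003
    im=c["color"][:,:,::-1].copy(); cv2.polylines(im,[a],True,(255,0,0),1)
    crop=cv2.resize(im[y0:y1,x0:x1],None,fx=2.5,fy=2.5); 
    return a[:,0].astype(float),crop
a,ca=quad(T,(195,240,350,330),"t"); b,cb=quad(S,(255,205,380,320),"s")
print(a.tolist(),b.tolist())
h=max(ca.shape[0],cb.shape[0]); pad=lambda i:cv2.copyMakeBorder(i,0,h-i.shape[0],0,0,0)
cv2.imwrite("pics/q.png",np.hstack([pad(ca),pad(cb)]))
A=np.array([plane(T,p,.075) for p in a])
for p,P in zip(a,A):
    q=b[np.argmin(np.linalg.norm(b-proj(S,P),axis=1))]
    t,e=tri(T,p,S,q); print(np.round(P,4),np.round(plane(S,q,.075),4),np.round(t,4),round(e,4))
E
```

```text
[[326.0, 256.0], [334.0, 295.0], [286.0, 304.0], [285.0, 299.0]] [[364.0, 223.0], [310.0, 287.0], [268.0, 270.0], [328.0, 211.0]]
[ 0.4827 -0.0859  0.075 ] [ 0.4932 -0.0877  0.075 ] [ 0.4861 -0.0835  0.0792] 0.0087
[ 0.3944 -0.093   0.075 ] [ 0.3971 -0.0936  0.075 ] [ 0.3954 -0.0924  0.0762] 0.0021
[0.3857 0.0154 0.075 ] [ 0.3971 -0.0936  0.075 ] [0.3704 0.0105 0.1448] 0.0311
[0.3967 0.0165 0.075 ] [ 0.3971 -0.0936  0.075 ] [0.3761 0.0097 0.1433] 0.041
```

View pics/q.png

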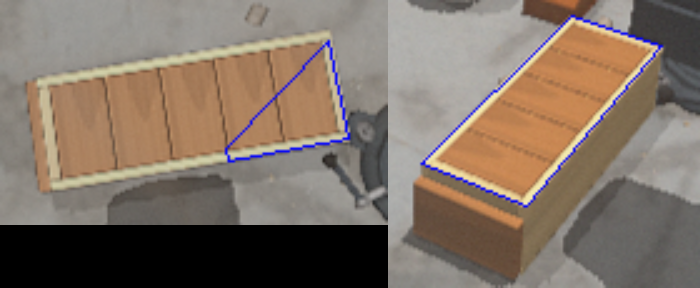

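The overlay shows the side-view rim fitted well. In the top view the mask broke. The rim corners read from the crop are about (210,272), (215,316), (327,253.3) and (334.6,295.3); I'll compute with those.

Run:
```python
from h import *
T=robot.camera("top");S=robot.camera("side")
a=np.array([[327.3,253.3],[334.6,295.3],[215,316],[210,271.8]]);b=np.array([[328,211],[364,223],[310,287],[268,270]])
A=[plane(T,p,.075) for p in a];B=[plane(S,p,.075) for p in b]
for p,q,x,y in zip(a,b,A,B): print(np.round(x,4),np.round(y,4),[np.round(v,4) for v in tri(T,p,S,q)])
for n,A in (("T",np.array(A)),("S",np.array(B))):
    u=(A[3]+A[2]-A[0]-A[1])/2; w=(A[0]+A[3]-A[1]-A[2])/2
    print(n,"centre",A.mean(0),"L",np.linalg.norm(u),"W",np.linalg.norm(w),"yaw",np.degrees(np.arctan2(-u[0],u[1])),np.degrees(np.arctan2(w[1],w[0])))
for nm,c,box in(("jar",T,(150,160,195,200)),):
    print(nm,plane(T,(170,176),.085))
print("tape",plane(T,(257,188),.06),"block",plane(T,(375,218),.035))
```

```text
[ 0.4885 -0.0896  0.075 ] [ 0.4932 -0.0877  0.075 ] [array([ 0.4908, -0.0884,  0.0751]), np.float64(0.0051)]
[ 0.3937 -0.0942  0.075 ] [ 0.3971 -0.0936  0.075 ] [array([ 0.3952, -0.0935,  0.0757]), np.float64(0.0033)]
[0.3757 0.1738 0.075 ] [0.3783 0.1751 0.075 ] [array([0.377 , 0.1745, 0.0749]), np.float64(0.0029)]
[0.4735 0.1783 0.075 ] [0.4757 0.1837 0.075 ] [array([0.4758, 0.1799, 0.0718]), np.float64(0.0045)]
T centre [0.43282302 0.04207626 0.075     ] L 0.2684295409287783 W 0.0964475410413635 yaw 3.520361661343395 2.7216312556223623
S centre [0.43607116 0.0443611  0.075     ] L 0.2706403738262468 W 0.09707912039023422 yaw 3.8453024422817754 4.290333601454978
jar [0.70401635 0.25486116 0.085     ]
tape [0.66179992 0.0560246  0.06      ] block [ 0.56604578 -0.21875731  0.035     ]
```

Heights check out (72–76 mm), as do the sizes. The chest top is centred at about (0.4345, 0.043) with yaw about 3.7°. I'll turn to the chest's yaw and move above the row with the fingers shut.

>>> {"method": "send_rows", "body": {
  "series": "0 0 0 0 0 0.1145 0;0 0 0 0 0 0.1145 0;25 -39 0 0 0 0 0;25 -39 0 0 0 0 0;25 -39 0 0 0 0 0;25 -39 0 0 0 0 0;25 -39 0 0 0 0 0;25 -39 0 0 0 0 0;25 -39 0 0 0 0 0;25 -39 0 0 0 0 0",
  "squeeze": 20
}}

```text
time: 1.3
position: [0.3464, -0.2244, 0.3042]
orientation: [[0.998, 0.064, 0.001], [0.064, -0.998, -0.001], [0.001, 0.001, -1.0]]
wrist_force: [1.3, -0.1, 0.6]
finger_gap: -0.0001
gripper_force: 0.0
```

>>> {"method": "send_rows", "body": {
  "series": "25 -39 0 0 0 0 0;25 -39 0 0 0 0 0;25 -39 0 0 0 0 0;25 -39 0 0 0 0 0;0 0 0 0 0 0 0;0 0 0 0 0 0 0"
}}

```text
time: 1.9
position: [0.4357, -0.0628, 0.3038]
orientation: [[0.998, 0.068, -0.0], [0.068, -0.998, -0.0], [-0.0, 0.0, -1.0]]
wrist_force: [1.1, -0.3, -0.5]
finger_gap: -0.0001
gripper_force: 0.0
```

```bash
cat >> h.py <<'E'
C=np.array([.4345,.043]);yaw=np.radians(3.7)
def to(P,tip=True):
    "local shift (mm) and z-turn to put the tip at world P"
    o=robot.get_obs();R=np.array(o["orientation"]);p=np.array(o["position"])
    tp=p+R[:,2]*.073
    Rd=np.array([[np.cos(yaw),np.sin(yaw),0],[np.sin(yaw),-np.cos(yaw),0],[0,0,-1]])
    return np.round(1000*R.T@(np.array(P)-tp),1).tolist(),np.round(cv2.Rodrigues(R.T@Rd)[0].ravel(),3).tolist()
def ch(x,y,z): return [C[0]+x*np.cos(yaw)-y*np.sin(yaw),C[1]+x*np.sin(yaw)+y*np.cos(yaw),z]
def st():
    o=robot.get_obs();print(round(o["time"],2),np.round(o["position"],4),"F",np.round(o["wrist_force"],2),"gap",round(o["finger_gap"],4))
E
python3 - <<'E'
from h import *
st()
for y in(-.1,.1): print(y,to(ch(0,y,.08)))
E
```

```text
1.9 [ 0.4357 -0.0628  0.3038] F [ 1.05 -0.25 -0.51] gap -0.0001
-0.1 ([5.7, -5.7, 150.8], [0.0, 0.0, 0.004])
0.1 ([6.4, -205.7, 150.8], [0.0, 0.0, 0.004])
```

>>> {"method": "send_rows", "body": {
  "series": "1 -42 10 0 0 0 0;1 -41 20 0 0 0 0;1 -41 25 0 0 0 0;1 -41 30 0 0 0 0;2 -41 30 0 0 0 0;0 0 22 0 0 0 0;0 0 8 0 0 0 0;0 0 2 0 0 0 0;0 0 0 0 0 0 0;0 0 0 0 0 0 0"
}}

```text
time: 2.9
position: [0.4295, 0.1397, 0.1592]
orientation: [[0.998, 0.063, 0.002], [0.063, -0.998, 0.0], [0.002, 0.0, -1.0]]
wrist_force: [-0.3, 0.0, -0.1]
finger_gap: -0.0003
gripper_force: 0.0
```

Run:
```python
from h import *
st();print(to(ch(0,.1,.075)))
c=robot.camera("side");cv2.imwrite("pics/s1.png",c["color"][:,:,::-1])
```

```text
2.9 [0.4295 0.1397 0.1592] F [-0.26  0.01 -0.14] gap -0.0003
([-1.4, -3.2, 11.1], [0.0, -0.002, -0.002])
```

View pics/s1.png

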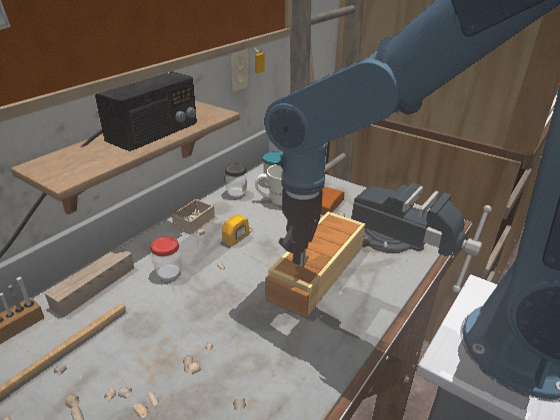

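The picture shows the shut fingertips at about (300,268), just above the leftmost tile. Now I'll feel down gently.

>>> {"method": "send_rows", "body": {
  "series": "-1 -3 5 0 0 0 0;0 0 3 0 0 0 0;0 0 1 0 0 0 0;0 0 1 0 0 0 0;0 0 1 0 0 0 0;0 0 0 0 0 0 0;0 0 0 0 0 0 0"
}}

```text
time: 3.65
position: [0.427, 0.1437, 0.1476]
orientation: [[0.998, 0.065, -0.001], [0.065, -0.998, -0.0], [-0.001, 0.0, -1.0]]
wrist_force: [-4.1, -0.5, 10.0]
finger_gap: -0.0001
gripper_force: 5.1
```

>>> {"method": "send_rows", "body": {
  "series": "0 0 1 0 0 0 0;0 0 1 0 0 0 0;0 0 0 0 0 0 0;0 0 0 0 0 0 0"
}}

```text
time: 4.05
position: [0.4271, 0.1437, 0.1475]
orientation: [[0.998, 0.066, -0.001], [0.066, -0.998, -0.001], [-0.001, 0.001, -1.0]]
wrist_force: [-13.3, -2.5, 33.1]
finger_gap: -0.0003
gripper_force: 16.4
```

Rigid: it stops at TCP z 0.1475 and the force rises steeply. On to the next tile.

>>> {"method": "send_rows", "body": {
  "series": "0 0 -9 0 0 0 0;0 25 0 0 0 0 0;0 25 0 0 0 0 0;0 0 4 0 0 0 0;0 0 3 0 0 0 0;0 0 0 0 0 0 0;0 0 0 0 0 0 0"
}}

```text
time: 4.75
position: [0.4306, 0.0936, 0.1476]
orientation: [[0.998, 0.066, 0.0], [0.066, -0.998, -0.002], [-0.0, 0.002, -1.0]]
wrist_force: [-3.8, -6.0, 10.3]
finger_gap: -0.0004
gripper_force: 5.6
```

Rigid (10 N with no give). Next.

>>> {"method": "send_rows", "body": {
  "series": "0 0 -7 0 0 0 0;0 25 0 0 0 0 0;0 25 0 0 0 0 0;0 0 4 0 0 0 0;0 0 3 0 0 0 0;0 0 0 0 0 0 0;0 0 0 0 0 0 0"
}}

```text
time: 5.45
position: [0.4337, 0.0441, 0.1476]
orientation: [[0.998, 0.066, -0.0], [0.066, -0.998, -0.001], [-0.0, 0.001, -1.0]]
wrist_force: [-4.7, -4.9, 11.4]
finger_gap: 0.0003
gripper_force: 5.7
```

>>> {"method": "send_rows", "body": {
  "series": "0 0 -7 0 0 0 0;0 25 0 0 0 0 0;0 25 0 0 0 0 0;0 0 4 0 0 0 0;0 0 3 0 0 0 0;0 0 0 0 0 0 0;0 0 0 0 0 0 0"
}}

```text
time: 6.15
position: [0.4365, -0.0051, 0.1466]
orientation: [[0.998, 0.066, -0.001], [0.066, -0.998, 0.001], [-0.001, -0.001, -1.0]]
wrist_force: [0.3, -0.4, 0.1]
finger_gap: 0.0001
gripper_force: 0.1
```

This one shows a lower height and hardly any force, so it seems to give. Press it down.

>>> {"method": "send_rows", "body": {
  "series": "0 0 2 0 0 0 0;0 0 1 0 0 0 0;0 0 1 0 0 0 0;0 0 1 0 0 0 0;0 0 1 0 0 0 0;0 0 1 0 0 0 0;0 0 0 0 0 0 0;0 0 0 0 0 0 0;0 0 0 0 0 0 0"
}}

```text
time: 7.05
position: [0.4389, -0.0069, 0.1415]
orientation: [[0.998, 0.065, 0.005], [0.065, -0.998, -0.002], [0.005, 0.002, -1.0]]
wrist_force: [1.9, -0.3, 11.5]
finger_gap: 0.0002
gripper_force: 6.0
```

Run:
```python
from h import *
st()
c=robot.camera("side");cv2.imwrite("pics/s2.png",c["color"][:,:,::-1])
```

```text
7.05 [ 0.4389 -0.0069  0.1415] F [ 1.89 -0.3  11.46] gap 0.0002
```

View pics/s2.png

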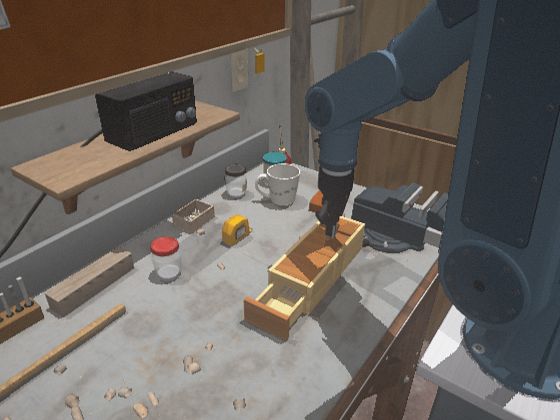

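The tile went down 6 mm and stopped. The picture shows the drawer ajar, its front board at about (245–290, 300–335). I'll lift off, then measure the board.

>>> {"method": "send_rows", "body": {
  "series": "0 0 -20 0 0 0 0;0 0 -30 0 0 0 0;0 0 0 0 0 0 0;0 0 0 0 0 0 0"
}}

```text
time: 7.5
position: [0.4371, -0.0064, 0.1901]
orientation: [[0.998, 0.065, 0.002], [0.065, -0.998, -0.001], [0.001, 0.001, -1.0]]
wrist_force: [-0.4, -0.4, 0.4]
finger_gap: -0.0002
gripper_force: 0.0
```

Run:
```python
from h import *
st()
T=robot.camera("top");S=robot.camera("side")
a=cv2.resize(T["color"][255:345,160:260,::-1],None,fx=4,fy=4,interpolation=cv2.INTER_CUBIC);b=cv2.resize(S["color"][265:355,230:330,::-1],None,fx=4,fy=4,interpolation=cv2.INTER_CUBIC)
cv2.imwrite("pics/d.png",np.hstack([a,b]))
for y in(.195,.205,.215): print(y,[np.round(proj(c,ch(0,y,.062)),1).tolist() for c in(T,S)])
for y in(.2,): print(to(ch(0,y,.1)))
```

```text
7.5 [ 0.4371 -0.0064  0.1901] F [-0.37 -0.36  0.38] gap -0.0002
0.195 [[186.1, 297.9], [273.4, 300.3]]
0.205 [[181.7, 298.6], [270.6, 303.3]]
0.215 [[177.3, 299.4], [267.7, 306.4]]
([1.7, -249.0, 16.0], [-0.0, 0.002, 0.0])
```

View pics/d.png

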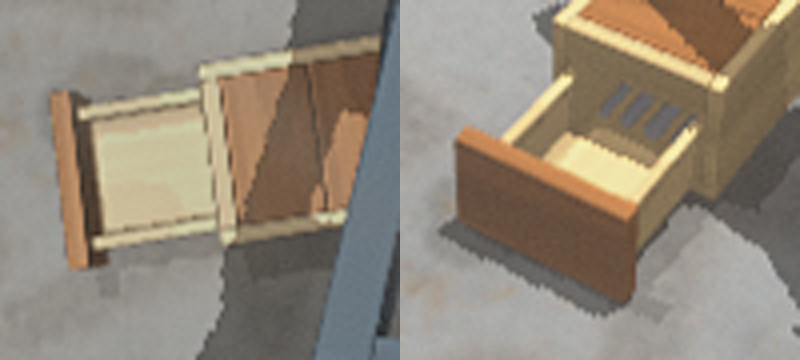

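The crop shows the board's inner top edge mid at about (180,300) in the top view and (267.5,306) in the side view. Let me triangulate it and get the shift to the gap.

Run:
```python
from h import *
T=robot.camera("top");S=robot.camera("side")
P,e=tri(T,(180.2,300),S,(267.5,305.5));d=P[:2]-C
print(np.round(P,4),e,"chest x,y",d[0]*np.cos(yaw)+d[1]*np.sin(yaw),-d[0]*np.sin(yaw)+d[1]*np.cos(yaw))
print(to(ch(0,.170,.1)))
```

```text
[0.4211 0.253  0.0597] 0.005640371593540752 chest x,y 0.00020416206221028112 0.21040688093769974
([1.8, -218.9, 15.9], [-0.001, 0.002, 0.0])
```

>>> {"method": "send_rows", "body": {
  "series": "0 -40 0 0 0 0 0;0 -45 0 0 0 0 0;0 -45 0 0 0 0 0;1 -45 0 0 0 0 0;1 -44 0 0 0 0 0;0 0 0 0 0 0 0;0 0 0 0 0 0 0;0 0 0 0 0 0 0"
}}

```text
time: 8.5
position: [0.4243, 0.2119, 0.1892]
orientation: [[0.998, 0.064, -0.001], [0.064, -0.998, -0.001], [-0.001, 0.001, -1.0]]
wrist_force: [0.7, -0.2, 0.8]
finger_gap: -0.0001
gripper_force: 0.0
```

Run:
```python
from h import *
st();print(to(ch(0,.170,.035)))
c=robot.camera("side");S=c["color"][200:350,200:400,::-1];t=robot.camera("top")["color"][205:355,110:310,::-1]
cv2.imwrite("pics/g.png",np.hstack([cv2.resize(i,None,fx=2,fy=2) for i in(S,t)]))
```

```text
8.5 [0.4243 0.2119 0.1892] F [ 0.68 -0.24  0.82] gap -0.0001
([-0.5, -0.9, 81.2], [0.001, 0.001, -0.0])
```

View pics/g.png

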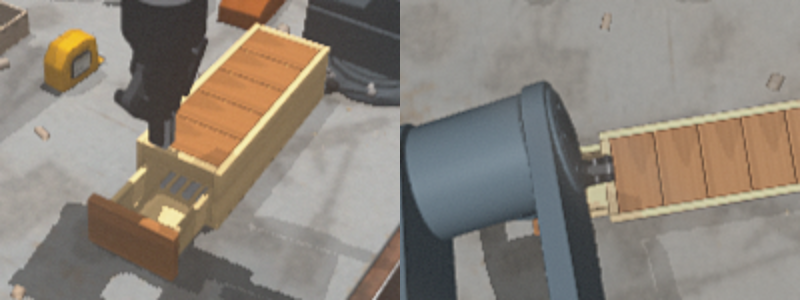

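Board inner edge measured at chest y 0.210 and z 0.060, so the drawer is about 75 mm out. The shut fingertips hang at (160,145) in the crop, above the gap. I'll descend into it.

>>> {"method": "send_rows", "body": {
  "series": "0 -1 25 0 0 0 0;0 0 20 0 0 0 0;0 0 15 0 0 0 0;0 0 10 0 0 0 0;0 0 8 0 0 0 0;0 0 0 0 0 0 0;0 0 0 0 0 0 0"
}}

```text
time: 9.3
position: [0.425, 0.2135, 0.1123]
orientation: [[0.998, 0.064, 0.001], [0.064, -0.998, 0.0], [0.001, -0.0, -1.0]]
wrist_force: [0.2, 0.6, 0.5]
finger_gap: 0.0
gripper_force: 0.0
```

No contact. Now push outwards.

>>> {"method": "send_rows", "body": {
  "series": "0 -6 0 0 0 0 0;0 -6 0 0 0 0 0;0 -6 0 0 0 0 0;0 -6 0 0 0 0 0;0 -6 0 0 0 0 0;0 -6 0 0 0 0 0;0 -6 0 0 0 0 0;0 -6 0 0 0 0 0;0 -6 0 0 0 0 0;0 0 0 0 0 0 0"
}}

```text
time: 10.3
position: [0.421, 0.2682, 0.1119]
orientation: [[0.998, 0.065, 0.0], [0.065, -0.998, 0.0], [0.0, -0.0, -1.0]]
wrist_force: [-0.8, -0.1, -0.8]
finger_gap: 0.0002
gripper_force: 0.0
```

>>> {"method": "send_rows", "body": {
  "series": "0 -4 0 0 0 0 0;0 -4 0 0 0 0 0;0 0 0 0 0 0 0"
}}

```text
time: 10.6
position: [0.4205, 0.2759, 0.1118]
orientation: [[0.998, 0.065, -0.0], [0.065, -0.998, 0.0], [-0.0, -0.0, -1.0]]
wrist_force: [0.6, -0.9, -0.5]
finger_gap: -0.0002
gripper_force: 0.0
```

>>> {"method": "send_rows", "body": {
  "series": "0 -2 0 0 0 0 0;0 -2 0 0 0 0 0;0 -2 0 0 0 0 0;0 0 0 0 0 0 0"
}}

```text
time: 11.0
position: [0.4202, 0.2817, 0.1119]
orientation: [[0.998, 0.065, 0.0], [0.065, -0.998, 0.0], [0.0, -0.0, -1.0]]
wrist_force: [0.1, 0.3, 0.4]
finger_gap: 0.0002
gripper_force: 0.0
```

>>> {"method": "send_rows", "body": {
  "series": "0 -2 0 0 0 0 0;0 -2 0 0 0 0 0;0 0 0 0 0 0 0;0 0 0 0 0 0 0"
}}

```text
time: 11.4
position: [0.4199, 0.2856, 0.1119]
orientation: [[0.998, 0.065, 0.0], [0.065, -0.998, 0.0], [0.0, -0.0, -1.0]]
wrist_force: [-1.1, -0.3, 0.4]
finger_gap: -0.0
gripper_force: 0.0
```

>>> {"method": "send_rows", "body": {
  "series": "0 -2 0 0 0 0 0;0 0 0 0 0 0 0;0 0 0 0 0 0 0"
}}

```text
time: 11.7
position: [0.4199, 0.2862, 0.1118]
orientation: [[0.998, 0.065, -0.0], [0.065, -0.998, -0.003], [-0.001, 0.003, -1.0]]
wrist_force: [1.2, -7.0, 2.5]
finger_gap: -0.0001
gripper_force: 4.0
```

>>> {"method": "send_rows", "body": {
  "series": "0 -2 0 0 0 0 0;0 0 0 0 0 0 0;0 0 0 0 0 0 0"
}}

```text
time: 12.0
position: [0.4199, 0.2866, 0.1118]
orientation: [[0.998, 0.066, -0.001], [0.066, -0.998, -0.006], [-0.001, 0.006, -1.0]]
wrist_force: [0.8, -17.3, 5.3]
finger_gap: 0.0001
gripper_force: 8.8
```

Run:
```python
from h import *
st()
c=robot.camera("side");S=c["color"][220:370,180:380,::-1]
cv2.imwrite("pics/o.png",cv2.resize(S,None,fx=4,fy=4,interpolation=cv2.INTER_CUBIC))
for y in(.245,.25,.255): print([np.round(4*(proj(c,ch(x,y,.062))-[180,220])).tolist() for x in (-.05,0,.05)])
```

```text
12.0 [0.4199 0.2866 0.1118] F [  0.84 -17.28   5.29] gap 0.0001
[[406.0, 428.0], [316.0, 384.0], [229.0, 342.0]]
[[401.0, 435.0], [309.0, 391.0], [223.0, 348.0]]
[[395.0, 442.0], [303.0, 397.0], [217.0, 355.0]]
```

View pics/o.png

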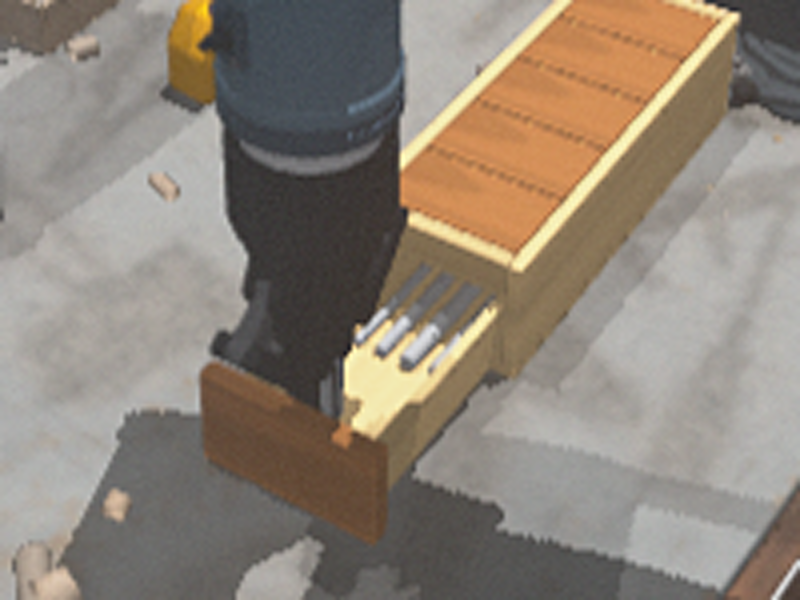

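The force rose to 17 N with no further travel. The picture shows the board's top edge running (205,365)–(385,445), where y = 0.255–0.267 projects, so the drawer is at its stop. I'll back off and lift straight out.

>>> {"method": "send_rows", "body": {
  "series": "0 6 0 0 0 0 0;0 8 0 0 0 0 0;0 0 0 0 0 0 0;0 0 -15 0 0 0 0;0 0 -25 0 0 0 0;0 0 -30 0 0 0 0;0 0 -30 0 0 0 0;0 0 -30 0 0 0 0;0 0 0 0 0 0 0;0 0 0 0 0 0 0"
}}

```text
time: 13.05
position: [0.4207, 0.2758, 0.2424]
orientation: [[0.998, 0.065, 0.002], [0.065, -0.998, 0.001], [0.002, -0.001, -1.0]]
wrist_force: [0.8, -0.2, -1.2]
finger_gap: -0.0004
gripper_force: 0.0
```

>>> {"method": "send_rows", "body": {
  "series": "0 40 0 0 0 0 0;0 50 0 0 0 0 0;0 50 0 0 0 0 0;0 50 0 0 0 0 0;0 50 0 0 0 0 0;0 50 0 0 0 0 0;0 40 0 0 0 0 0;0 0 0 0 0 0 0;0 0 0 0 0 0 0"
}}

```text
time: 13.95
position: [0.4411, -0.0541, 0.2404]
orientation: [[0.998, 0.062, -0.003], [0.062, -0.998, 0.002], [-0.003, -0.002, -1.0]]
wrist_force: [-0.5, 0.2, -0.8]
finger_gap: -0.0002
gripper_force: 0.0
```

Run:
```python
from h import *
st()
S=robot.camera("side")["color"][:,:,::-1]
cv2.imwrite("pics/e.png",S)
c=robot.camera("side");print([np.round(proj(c,ch(x,.267,.062))).tolist() for x in(-.05,.05)])
```

```text
13.95 [ 0.4411 -0.0541  0.2404] F [-0.46  0.24 -0.85] gap -0.0002
[[275.0, 335.0], [230.0, 312.0]]
```

View pics/e.png

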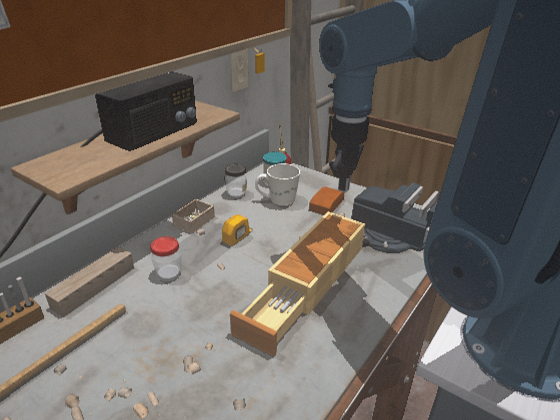

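The drawer is fully open: the front board's outer top corners are at about (231,315) and (277,334), against the expected (230,312) and (275,335). The jar, tape and block stand where they were, and the arm is clear.

```bash
python3 -c "
from bench import robot
print(robot.sign_off())"
```

```text
the job is handed in; nothing more can be done
None
```

The drawer is fully open and handed in at about 14 s of the 48 s allowed: the catch was the tile at y = -50 mm, I pushed the drawer front out to its stop, and the tape measure, sanding block and jar were not touched.

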